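# Scan the carton on the lazy Susan

### The arm

A 7-joint arm with a two-finger parallel gripper is mounted at the origin on the work surface. World frame = base frame: x ahead of the robot, y to its left, z up, the work surface at z = 0. Lengths are in m, angles in rad, forces in N, time in s.
With the tool pointing down it reaches from about 0.35 to 0.9 m from the base axis. Payload 19.9 kg.
Tool frame: the origin (TCP) lies between the finger pads; the fingertips stand 19 mm ahead of it and the grasp point (between the pads) is the TCP; z points along the fingers, y is the line along which they close (so a half turn about z gives the same grasp; the last joint's range is limited). The gripper opens to 94 mm and grips with 3 to 60 N. Pads are 16 mm wide; open, the fingers measure 119 mm over their backs; the gripper's body (75 mm by 177 mm) begins 78 mm behind the grasp point.
Start: joints at [1.25, 0.417, -0.01, 1.614, 0.005, 1.111, -0.053], TCP at [0.173, -0.601, 0.224] pointing down, gripper open.
Joint ranges: [-2.81, 2.81], [-0.39, 2.02], [-1.27, 1.25], [0.06, 2.57], [-1.19, 4.33], [0.19, 2], [-2.82, 2.82]. Speed limits (rad/s): [1.89, 1.89, 2.39, 2.39, 3.01, 3.01, 3.01].

### API

Orientations are given as a 3x3 rotation matrix whose columns are the frame's x, y, z axes.
In Python, from rig import robot gives the robot as it stands. Calls block until the motion is done:
- robot.move_ptp(position, orientation): joint-space move of the TCP to a pose.
- robot.move_linear(position, velocity=0.15, frame=None, threshold=None): straight line of the TCP; frame=None keeps the orientation; velocity is the mean speed in m/s. With threshold (N) it stops when the force on the tool has changed by that much, and returns True; else False.
- robot.goto_joints(angles): joint-space move.
- robot.gripper_to(opening): finger opening in m; the grip force is fixed at half the most; returns when the fingers have stopped.
- robot.pause(seconds).
- robot.ik(position, orientation): joint angles nearest the present ones, or None.
- robot.get_state(): the state.
- robot.grab_frame(name): name is "scene" or "top"; returns the picture (480x640x3 uint8, red, green, blue); there is no depth.
- robot.camera_info(name): a dict with "fx", "fy", "cx", "cy" (pixels), "rvec" (rotation vector, rad) and "tvec" (3), from world to camera coordinates, as OpenCV has them. Camera axes: x right, y down, z forward; pixel columns grow to the right and rows downward; lengths in m; the calibration is good to about 2 mm. A picture is of the moment at which its call begins. camera_info takes no time and is no camera call.
A pose or a line that the arm cannot do raises robot.PlanningError and nothing moves.
- robot.sign_off(): hands the job in; it is judged then, once.
The state is a dict: "time": time; "qpos": joint angles; "joint_vel": joint speeds; "effort": joint torques, N m; "ee_pos": TCP position; "tool_rot": TCP orientation; "force": force on the tool from outside, world axes, zero at the start; "moment": the same for the moment, N m; "opening": finger opening in m; "grasp_force": force on a finger pad.
Only numpy, scipy, OpenCV 4.12 (cv2) and the standard library are available. Lean on these libraries where they do the work, as an engineer would, in place of code of your own. Each camera call takes 0.05 s, during which the arm holds its last target. There are 200 camera calls.

### The job

Flip the receiver box's toggle over to on, then push the lazy Susan round (its upright steel post is there for that) until the carton's barcode label stands over the foot's pointer. Then pick the hand scanner out of its cradle, hold it with its window squarely facing the middle of the label from 5 to 12 cm away and keep it steady there for two seconds, without bumping it against the lazy Susan, and lay it back in the cradle the way it lay. Leave the toggle on, the label at the pointer, and every other thing on the table where it stands.

Things in the scene. Friction and masses are not known exactly. Their poses are not given: they have to be found in the camera images.
- toggle (a joint): steel toggle lever on the receiver box, angle in rad: 0 = off (leans 0.5 rad towards the box's -x side, marked with a ring), 1.0 = on (leans 0.5 rad towards the box's +x side, marked with a bar). It falls over centre to either end; moved with 1 N or less
- toggle_tip (a point): centre of the 22 mm steel ball at the toggle's tip, 62 mm from its hinge; the 10 mm thick stem runs down to the hinge
- receiver: white fixed box 100 (x) x 75 (y) x 40 mm high; origin under its centre on the table. The toggle's hinge lies along its y axis, 42 mm above the origin; the toggle swings from -x (off) to +x (on)
- foot: grey fixed foot of the lazy Susan, a disc 200 mm across; origin on the table on the turning axis. Its +x axis runs along the pointer, a grey tab 22 mm wide and 8 mm high which juts out to 155 mm from the axis
- turntable (a joint): angle of the lazy Susan on its foot, rad, counter-clockwise from above; 0 = the label stands exactly over the pointer. Turns with about 1 N at the rim and stays where it is left; starts 1.2 to 2.2 rad from the pointer. Clear-rimmed disc with a black mat, 240 mm across, rim top 28 mm above the table; the carton and three pill bottles, up to 101 mm above the table, are fixed on it
- label (a point): centre of the barcode label, a white paper rectangle 48 mm wide and 34 mm high with dark bars, on the outward face of the upright brown carton (58 mm wide, 34 mm deep, 84 mm high) on the turntable. 105.5 mm from the turning axis, 64 mm above the table. Its x axis points straight out of the label (radially out), z up
- post (a point): centre of the top of the upright steel post for pushing, 14 mm thick, on the turntable, 104 mm from the turning axis, 2.1 rad clockwise (seen from above) from the label; top 72 mm above the table, free of the rim from 28 mm up
- scanner: white hand scanner, loose, 0.14 kg: a straight bar 170 mm long along its x axis, 32 mm wide (y) and 30 mm high, with a wider head (46 mm wide, 34 mm high, from x = 61 to 85 mm) at its +x end. Origin: centre of the underside. Grip it across y at the origin, 15 mm above the underside
- window (a point): the scanner's dark window, at the middle of its head's end face, 85 mm ahead of and 16 mm above the scanner's origin; it looks along the scanner's +x
- cradle: grey fixed cradle; origin on the table under its centre, x along the scanner's length. Base plate 130 x 70 x 8 mm; two saddles at x = -40 and +40 mm, 14 mm thick (so 66 mm clear between them for the fingers), seat 22 mm above the table, cheeks 42 mm apart that rise to 36 mm. The scanner lies in it with its origin over the cradle's origin, window towards the cradle's +x
- tall_bottle: bystander: clear bottle with black cap, 52 mm wide, 150 mm high; origin at its base
- pill_jar: bystander: amber jar, 48 mm wide, 80 mm high; origin at its base
- cotton_jar: bystander: white ceramic jar, 80 mm wide, 90 mm high; origin at its base
- soap_carton: bystander: flat paper carton 90 x 55 x 30 mm; origin at its base
- cream_tin: bystander: round aluminium tin, 64 mm wide, 22 mm high; origin at its base
- pocket_mirror: bystander: round black pocket mirror lying flat, 68 mm wide, 12 mm high; origin at its base
- brush_cup: bystander: white cup with make-up brushes, 76 mm wide, 185 mm high; origin at its base
Not all that is in view belongs to the job. What is shaped like the scanner but purple is not meant.

How it is judged:
On the way, in this order (a step that is already met when the one before it is completed fails the run):
1. the toggle is on (beyond 0.8 rad) (value of joint toggle above 0.8 rad), for 0.2 s.
2. the turntable rests with the label within 0.2 rad of the pointer (value of joint turntable between -0.2 and 0.2 rad and velocity of joint turntable between -0.1 and 0.1 rad/s), for 0.2 s.
3. scanner held steady 1.5 s, clear of the lazy Susan: window 40 to 130 mm before the label, label centre within 15 mm of the beam axis across and in height, beam within 0.3 rad of square (x of label in the frame of window between 0.04 and 0.13 m and y of label in the frame of window between -0.015 and 0.015 m and z of label in the frame of window between -0.015 and 0.015 m and x of window in the frame of label above 0.03 m and angle between the x axis of window and the x axis of label, either way round below 0.3 rad and contact force between the fingers and scanner above 0.5 N and contact force between scanner and turntable below 0.1 N and linear speed of scanner below 0.03 m/s and angular speed of scanner below 0.25 rad/s and value of joint turntable between -0.2 and 0.2 rad), for 1.5 s.
At the end, for the whole second after the job is handed in: The scanner lies released and still in the cradle, seated on both saddles (height within 4 mm), its origin within 13 mm lengthways and 7 mm sideways of the cradle's, window towards the cradle's +x, right way up; the toggle is on (beyond 0.8 rad) and the label within 0.2 rad of the pointer (x of scanner in the frame of cradle between -0.013 and 0.013 m and y of scanner in the frame of cradle between -0.007 and 0.007 m and z of scanner in the frame of cradle between 0.018 and 0.026 m and x of window in the frame of cradle above 0.06 m and angle between the x axis of scanner and the x axis of cradle, either way round below 0.12 rad and angle between scanner's own z axis and vertical below 0.1 rad and linear speed of scanner below 0.02 m/s and value of joint toggle above 0.8 rad and value of joint turntable between -0.2 and 0.2 rad); the robot touches nothing.
It fails at once if a bystander is moved more than 25 mm or tipped (distance of any of tall_bottle, pill_jar, cotton_jar, soap_carton, cream_tin, pocket_mirror, brush_cup from where it was at the start of the episode above 0.025 m or angle between any of tall_bottle, pill_jar, cotton_jar, soap_carton, cream_tin, pocket_mirror, brush_cup's own z axis and vertical above 0.4 rad).
It fails at once if the scanner is knocked against the lazy Susan (over 3 N) (contact force between scanner and turntable above 3 N).
It also fails if it takes over 64 s, if anything falls off the work surface, if the arm or the gripper's body presses on something with over 40 N, if the wrist force passes 120 N, or if a joint passes its speed limit or range.

## Working session

There is one attempt and no reset: what is moved stays moved. The work goes in short steps, each a Python script; the robot and the scene stay as the last script left them, time stands still between calls to the robot, and variables do not carry over. Pictures are saved under pics/ and viewed, at most 10 in all, crops included, and the job is handed in when it is done.

```bash
mkdir -p pics; ls
python3 - <<'E'
from rig import robot
import cv2
for n in ("scene","top"):
    cv2.imwrite(f"pics/{n}0.png",robot.grab_frame(n)[:,:,::-1]); i=robot.camera_info(n); print(n,i)
    R=cv2.Rodrigues(i["rvec"])[0] if hasattr(i["rvec"],'shape') else None
s=robot.get_state(); print(s["time"],s["ee_pos"],s["tool_rot"])
E
```

```text
pics
scene {'fx': 522.6157020191146, 'fy': 522.6157020191146, 'cx': 327.1564316422996, 'cy': 244.0512915388326, 'rvec': array([ 1.71091664,  2.0459716 , -0.65830789]), 'tvec': array([ 0.03761526, -0.37940591,  1.46313277])}
top {'fx': 451.3447483741152, 'fy': 451.3447483741152, 'cx': 314.6806324844349, 'cy': 247.4523989887447, 'rvec': array([ 2.16357066, -2.17977049,  0.06016401]), 'tvec': array([0.08134268, 0.5349118 , 1.19589843])}
0.1 [ 0.1725231  -0.60039494  0.22390783] [[ 9.61088355e-01  2.76240864e-01 -3.99288208e-04]
 [ 2.76241135e-01 -9.61087810e-01  1.02828288e-03]
 [-9.96972778e-05 -1.09857053e-03 -9.99999392e-01]]
```

View pics/scene0.png

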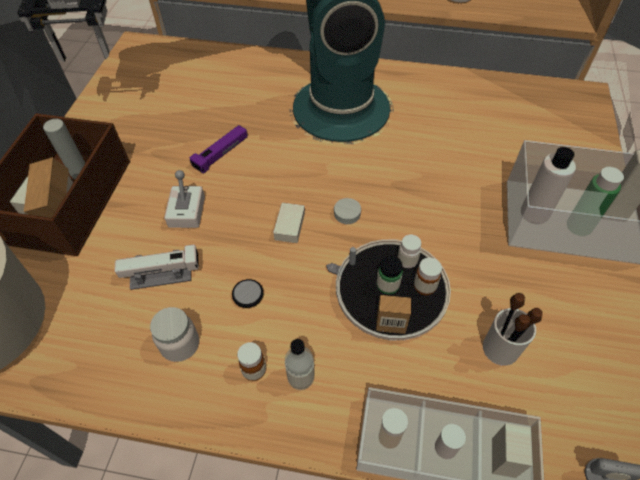

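View pics/top0.png

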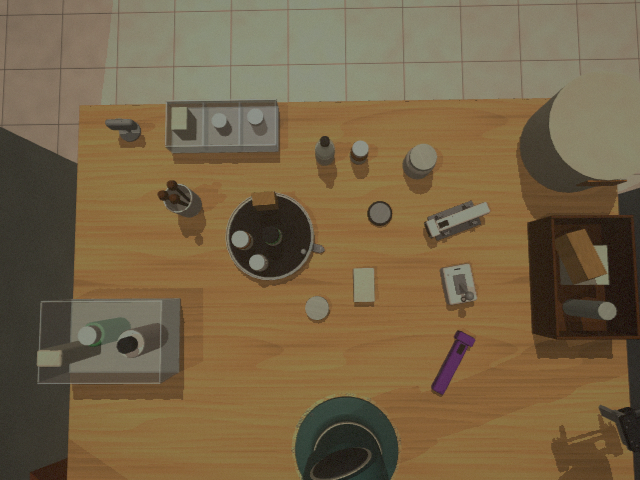

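The scene view shows the white scanner at (160,265) on its grey cradle, with the head at the right end. The purple decoy is at (220,148). The receiver with its toggle is at (183,200), the lazy Susan at (393,287) with the post at (353,257), pointer at (333,268) and label at (393,322). In the top view these are: scanner (457,220), purple (453,362), receiver (459,285), turntable (271,236). The two scanner-shaped candidates are white (457,220) and purple (453,362). White fits the description, and I'll confirm it in a crop.

```bash
cat > h.py <<'E'
import cv2, numpy as np
from rig import robot
def cam(n):
    i=robot.camera_info(n); R=cv2.Rodrigues(np.array(i["rvec"]))[0]; t=np.array(i["tvec"])
    return i,R,t
def ray(n,u,v):
    i,R,t=cam(n); d=R.T@np.array([(u-i["cx"])/i["fx"],(v-i["cy"])/i["fy"],1]); return -R.T@t,d
def onz(n,u,v,z):
    c,d=ray(n,u,v); return c+d*(z-c[2])/d[2]
def two(ps,pt):
    (a,d),(b,e)=ray("scene",*ps),ray("top",*pt)
    s=np.linalg.lstsq(np.c_[d,-e],b-a,rcond=None)[0]; p,q=a+s[0]*d,b+s[1]*e
    return (p+q)/2,np.linalg.norm(p-q)
def proj(n,p):
    i,R,t=cam(n); c=R@np.asarray(p,float)+t; return np.array([i["fx"]*c[0]/c[2]+i["cx"],i["fy"]*c[1]/c[2]+i["cy"]])
E
python3 - <<'E'
import cv2,numpy as np
s=cv2.imread("pics/scene0.png");t=cv2.imread("pics/top0.png")
c=lambda im,x,y,w,h:cv2.resize(im[y:y+h,x:x+w],(400,300),interpolation=cv2.INTER_CUBIC)
o=np.vstack([np.hstack([c(t,415,196,84,63),c(t,425,255,84,63)]),np.hstack([c(t,215,185,120,90),c(s,105,165,152,114)])])
cv2.imwrite("pics/crop.png",o)
E
```

```text
(no output)
```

View pics/crop.png

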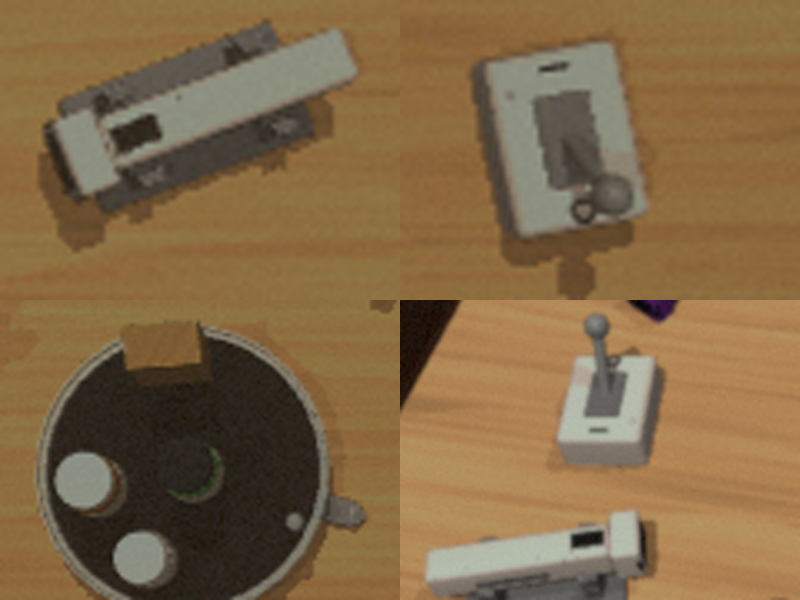

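The crop confirms the white scanner in its cradle, head and window at the left end in the top view (≈(428,231) px). The purple one lies clear of any cradle. The ring (off) is on the near side of the receiver and the toggle leans over it. Ball is at top (469.7,295.5) / scene (179.5,174.5), post at top (303.2,251.3), pointer tip at top (323.9,248.9).

Run:
```python
from h import *
t=cv2.imread("pics/top0.png"); hsv=cv2.cvtColor(t,cv2.COLOR_BGR2HSV)
w=((hsv[:,:,1]<60)&(hsv[:,:,2]>125)).astype(np.uint8)
def comp(x0,y0,x1,y1,m=w):
    k=np.zeros_like(m); k[y0:y1,x0:x1]=m[y0:y1,x0:x1]
    c=max(cv2.findContours(k,0,2)[0],key=cv2.contourArea); return c
def rect(c,z):
    P=np.array([onz("top",*p[0],z)[:2] for p in c],np.float32)
    r=cv2.minAreaRect(P); return r,cv2.boxPoints(r)
for nm,b,z in(("scanner",(420,196,495,245),.053),("receiver",(436,255,485,315),.04)):
    c=comp(*b); r,bx=rect(c,z); print(nm,r,bx.tolist())
# mat
d=((hsv[:,:,2]<75)).astype(np.uint8)
c=comp(222,205,318,282,d); H=cv2.convexHull(c)
P=np.array([onz("top",*p[0],.026)[:2] for p in H],np.float32)
print("mat circ",cv2.minEnclosingCircle(P),cv2.fitEllipse(P))
ci=np.mean([H.reshape(-1,2).min(0),H.reshape(-1,2).max(0)],0);print("px",ci,H.reshape(-1,2).min(0),H.reshape(-1,2).max(0))
print("ball",two((179.5,174.5),(469.7,295.5)))
post=onz("top",303.2,251.3,.072); tip=onz("top",323.9,248.9,.008); print("post",post,two((353,249.5),(303.2,251.3)),"tip",tip)
# carton top corners crop->px
for u,v in((122,323),(200,321),(202,362),(125,368)): print(onz("top",215+u/3.333,185+v/3.333-300/3.333,.1))
# window-head end and bar (ring, bar marks)
print("ring",onz("top",425+183/4.762,255+210/4.762,.04),"bar",onz("top",425+153/4.762,255+67/4.762,.04))
# bystanders
for n,u,v,z in(("mirror",379.5,213,.012),("tin",317,308,.022),("soap",364,285,.03),("cotton",422,159,.09),("pill",360,149,.08)): print(n,onz("top",u,v,z))
```

```text
scanner ((0.6058403849601746, -0.30150359869003296), (0.04227310046553612, 0.16490930318832397), 18.01136589050293) [[0.5602441430091858, -0.2296251654624939], [0.6112350821495056, -0.3864530920982361], [0.6514366269111633, -0.373382031917572], [0.6004456877708435, -0.21655410528182983]]
receiver ((0.4367784559726715, -0.3016030788421631), (0.0949614942073822, 0.07101403921842575), 9.982086181640625) [[0.3838616609573364, -0.2748638987541199], [0.3961712718009949, -0.3448029160499573], [0.4896952509880066, -0.3283422589302063], [0.47738564014434814, -0.2584032416343689]]
mat circ ((0.5679419040679932, 0.19897469878196716), 0.11105947196483612) ((0.5680181980133057, 0.1990806758403778), (0.2200993150472641, 0.22114895284175873), 29.612873077392578)
px [269.5 240.5] [229 205] [310 276]
ball (array([ 0.40604653, -0.30610517,  0.10094591]), np.float64(0.004369531604069889))
post [0.52187235 0.10601475 0.072     ] (array([0.52153594, 0.10834136, 0.07203318]), np.float64(0.004700886748780412)) tip [0.53238021 0.0525343  0.008     ]
[0.67311777 0.2359109  0.1       ]
[0.67400672 0.17599423 0.1       ]
[0.64226384 0.17445782 0.1       ]
[0.63824452 0.2334641  0.1       ]
ring [ 0.39543644 -0.31107043  0.04      ] bar [ 0.473982   -0.29712145  0.04      ]
mirror [ 0.62895433 -0.09978809  0.012     ]
tin [0.37338409 0.07222135 0.022     ]
soap [ 0.43377905 -0.05313565  0.03      ]
cotton [ 0.75594117 -0.20153101  0.09      ]
pill [ 0.78724931 -0.04369702  0.08      ]
```

Checks against the given sizes:

| Item | Measured | Expected |
|---|---|---|
| Post radius | 103.8 mm | 104 mm |
| Pointer tip | 151 mm | 155 mm |
| Ball | (0.406, −0.306, 0.101) | (0.408, −0.307, 0.096) |
| Label bearing, carton face vs post + 2.1 rad | 0.066 rad | 0.069 rad |

The turntable therefore stands at about +1.88 rad. Next I'll flip the toggle and test reach for the rest.

```bash
cat >> h.py <<'E'
def Rz(a): # tool down, tool x at bearing a
    c,s=np.cos(a),np.sin(a); return np.array([[c,s,0],[s,-c,0],[0,0,-1.]])
C=np.array([.568,.199]); PTR=-1.809
def pol(r,a): return C+r*np.array([np.cos(a),np.sin(a)])
E
python3 - <<'E'
from h import *
for a in(-2.031,-2.9,-3.909):
    for f in(0,np.pi):
        q=robot.ik([*pol(.104,a),.06],Rz(a-np.pi/2+f)); print("push",a,f,None if q is None else np.round(q,2))
for p,b in(((.606,-.3015,.037),np.radians(108)),((*pol(.2705,PTR),.063),PTR+np.pi)):
    for f in(0,np.pi):
        q=robot.ik(p,Rz(b+f)); print("scan",f,None if q is None else np.round(q,2))
o=np.array([.4368,-.3016]); a=np.radians(10); u=np.array([np.cos(a),np.sin(a)])
P=lambda x,z:[*(o+x*u),z]
robot.gripper_to(0.0)
robot.move_ptp(P(-.068,.14),Rz(a))
robot.move_linear(P(-.068,.094),.15)
robot.move_linear(P(.002,.094),.1)
robot.pause(.3); s=robot.get_state(); print(s["ee_pos"],s["force"],s["time"])
robot.move_linear(P(-.03,.1),.15)
robot.move_linear(P(-.03,.19),.2)
print(robot.get_state()["time"])
o=np.hstack([cv2.resize(robot.grab_frame(n)[y:y+120,x:x+150],(400,320)) for n,x,y in(("scene",110,140),("top",400,220))])
cv2.imwrite("pics/tog.png",o[:,:,::-1])
E
```

```text
push -2.031 0 [ 0.41  0.64 -0.86  1.95  0.64  0.85  0.32]
push -2.031 3.141592653589793 [ 0.13  0.52 -0.48  1.96  0.35  0.75 -2.59]
push -2.9 0 [ 0.38  0.66 -1.01  2.03  0.74  0.87 -0.81]
push -2.9 3.141592653589793 [ 0.43  0.71 -1.09  2.02  0.82  0.92  2.28]
push -3.909 0 [-0.06  0.61 -0.64  1.88  0.49  0.82 -1.72]
push -3.909 3.141592653589793 [ 0.23  0.82 -1.09  1.87  0.86  1.02  1.14]
scan 0 [ 0.71  0.76 -0.42  1.58  0.37  0.88  0.46]
scan 3.141592653589793 [ 0.33  0.72  0.13  1.6  -0.11  0.83 -2.33]
scan 0 [ 0.52  0.5  -0.55  2.01  0.38  0.73 -0.5 ]
scan 3.141592653589793 [ 0.9   0.72 -1.09  2.    0.81  0.94  2.29]
[ 0.43836957 -0.30117881  0.0938212 ] [-6.50052022 -0.05318739  2.3333054 ] 4.4667
5.4333
```

View pics/tog.png

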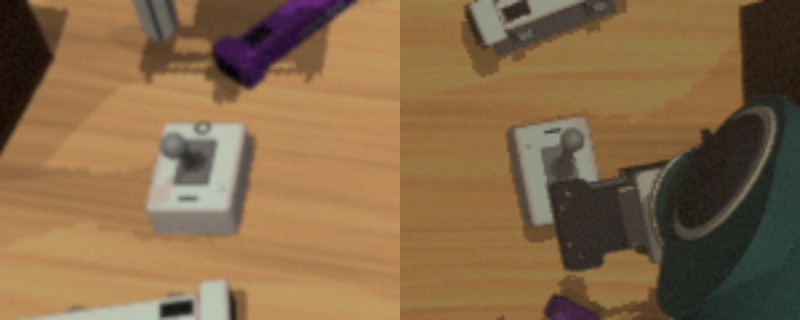

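Run:
```python
from h import *
print(two((174.9,194.4),(464.5,272.5)))
for p in((.4660,-.2964,.0964),(.4076,-.3068,.0964)): print(proj("scene",p),proj("top",p))
```

```text
(array([ 0.46326274, -0.29615457,  0.09937075]), np.float64(0.0032826063421093755))
[173.91136637 196.11519646] [463.53480857 271.60747574]
[178.43846049 176.21685814] [468.48721559 295.04112264]
```

The toggle is on: the ball triangulates at (0.463, −0.296, 0.099), against an expected (0.466, −0.296, 0.096). Next is pushing the turntable.

Run:
```python
from h import *
F=lambda a,z=.061,r=.104:([*pol(r,a),z],Rz(a-np.pi/2))
robot.move_ptp(*F(-1.77,.16))
robot.move_linear(F(-1.77)[0],.15)
for a in np.linspace(-1.77,-3.765,7)[1:]:
    p,R=F(a); robot.move_linear(p,.1,R)
s=robot.get_state(); print(s["ee_pos"],s["force"],s["time"])
p,R=F(-3.6); robot.move_linear(p,.1,R)
p,R=F(-3.6,.15); robot.move_linear(p,.25)
# on toward the scanner, clears the view
robot.gripper_to(.065)
robot.move_ptp([.606,-.3015,.12],Rz(np.radians(108)))
print(robot.get_state()["time"])
a=robot.grab_frame("top"); b=robot.grab_frame("scene")
cv2.imwrite("pics/topfull.png",a[:,:,::-1]); cv2.imwrite("pics/scenefull.png",b[:,:,::-1])
o=np.hstack([cv2.resize(a[180:300,200:350],(400,320),interpolation=2),cv2.resize(b[220:340,310:460],(400,320),interpolation=2)])
cv2.imwrite("pics/tt.png",o[:,:,::-1])
```

```text
[0.48339744 0.25866123 0.06078445] [-0.42025619 -0.00482932 -0.94289812] 10.8667
14.8083
```

View pics/tt.png

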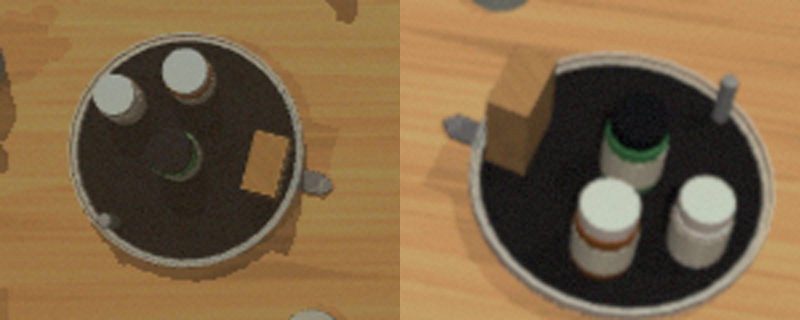

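In the top crop the post is at (238.3,262.9) px, the carton top at about (300,241) and the pointer at (319,249).

Run:
```python
from h import *
p=onz("top",238.3,262.9,.072)[:2]; d=p-C; print(p,np.hypot(*d),np.arctan2(d[1],d[0])+2.1-2*np.pi)
p,e=two((310+730*.375-150,220+80*.375),(238.3,262.9)); d=p[:2]-C; print(p,e,np.arctan2(d[1],d[0])+2.1-2*np.pi)
Q=[]
for u,v in((256,129),(292,137),(280,197),(242,188)): Q.append(onz("top",200+u*.375,180+v*.375,.1)[:2]); print(Q[-1])
d=(Q[1]+Q[2])/2-C; print("outer",np.hypot(*d),np.arctan2(d[1],d[0])); e=Q[2]-Q[1]; print("normal",np.arctan2(e[1],e[0])+np.pi/2)
```

```text
[0.49314971 0.27422901] 0.10612243444595258 -1.82951426832481
[0.49302084 0.27565702 0.07222582] 0.002901783896514445 -1.838055400212685
[0.57830026 0.12268151]
[0.57034583 0.08851048]
[0.51339905 0.10018783]
[0.52222228 0.13614187]
outer 0.10786310234646117 -1.8154588260673679
normal 4.510135438936747
```

The label bearing is −1.82, against −1.809 for the pointer. Now I'll grasp the scanner, present it, and check it with a picture while holding.

Run:
```python
from h import *
b=np.radians(108); L=-1.822
robot.move_linear([.606,-.3015,.037],.12)
robot.gripper_to(0.0); s=robot.get_state(); print("grip",s["opening"],s["grasp_force"],s["ee_pos"],s["time"])
robot.move_linear([.606,-.3015,.125],.12)
p=[*pol(.1055+.08+.085,L),.125]
robot.move_linear(p,.15,Rz(L+np.pi))
robot.move_linear([*p[:2],.063],.1)
robot.pause(.3)
a=robot.grab_frame("top"); s=robot.get_state(); c=robot.grab_frame("scene"); print(s["ee_pos"],s["opening"],s["grasp_force"],s["time"])
robot.pause(2.0)
o=np.hstack([cv2.resize(a[180:330,220:407],(400,320),interpolation=2),cv2.resize(c[170:320,210:397],(400,320),interpolation=2)])
cv2.imwrite("pics/hold.png",o[:,:,::-1])
```

```text
grip 0.03233768279777386 29.601393342018127 [ 0.60615493 -0.30147552  0.03720805] 16.3583
[ 0.50089626 -0.06304796  0.06327452] 0.032068232817129026 29.646314084529877 20.25
```

View pics/hold.png

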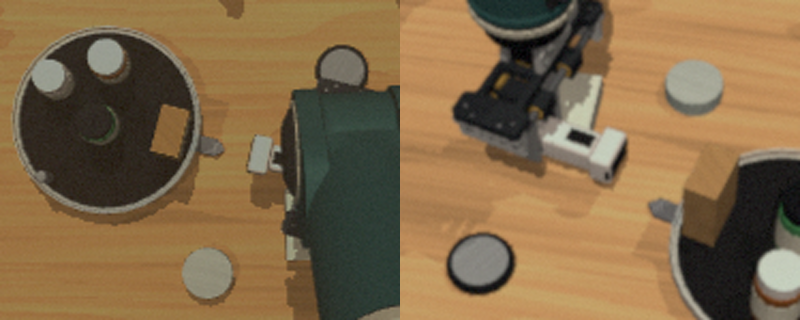

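Run:
```python
from h import *
L=-1.822
print(proj("scene",[*pol(.1855,L),.064]),proj("top",[*pol(.1855,L),.08]))
p=onz("top",336.9,251.3,.08)[:2]; q=onz("scene",311.4,247.3,.064)[:2]
for x in(p,q): d=x-C; print(x,np.hypot(*d),np.arctan2(d[1],d[0]))
```

```text
[310.25084793 245.73662367] [336.85070148 250.80565699]
[0.5206194  0.01920908] 0.18592927470181222 -1.8284695477270752
[0.5254492  0.02251541] 0.18154167898256698 -1.8073830873612546
```

The window sits within about 2 mm of where it was intended, square and about 80 mm from the label, and has been held for over 2 s. Now I'll put it back.

Run:
```python
from h import *
b=np.radians(108)
p=robot.get_state()["ee_pos"]
robot.move_linear([p[0],p[1],.125],.12)
robot.move_linear([.606,-.3015,.125],.15,Rz(b))
robot.move_linear([.606,-.3015,.05],.12)
print(robot.move_linear([.606,-.3015,.0375],.03,None,8), robot.get_state()["ee_pos"])
robot.gripper_to(.065)
robot.move_linear([.606,-.3015,.15],.15)
robot.move_ptp([.40,-.10,.25],Rz(b))
robot.pause(.3); print(robot.get_state()["time"])
a=robot.grab_frame("top"); c=robot.grab_frame("scene")
o=np.hstack([cv2.resize(a[180:330,380:567],(400,320),interpolation=2),cv2.resize(c[150:300,90:277],(400,320),interpolation=2)])
cv2.imwrite("pics/back.png",o[:,:,::-1]); cv2.imwrite("pics/topend.png",a[:,:,::-1])
h=cv2.cvtColor(a,cv2.COLOR_RGB2HSV); w=((h[:,:,1]<60)&(h[:,:,2]>125)).astype(np.uint8); k=0*w; k[196:245,420:495]=w[196:245,420:495]
ct=max(cv2.findContours(k,0,2)[0],key=cv2.contourArea)
print(cv2.minAreaRect(np.array([onz("top",*x[0],.053)[:2] for x in ct],np.float32)))
```

```text
True [ 0.60582519 -0.30146433  0.03718629]
29.1583
((0.6079360246658325, -0.3003128170967102), (0.043223198503255844, 0.16443738341331482), 20.212553024291992)
```

View pics/back.png

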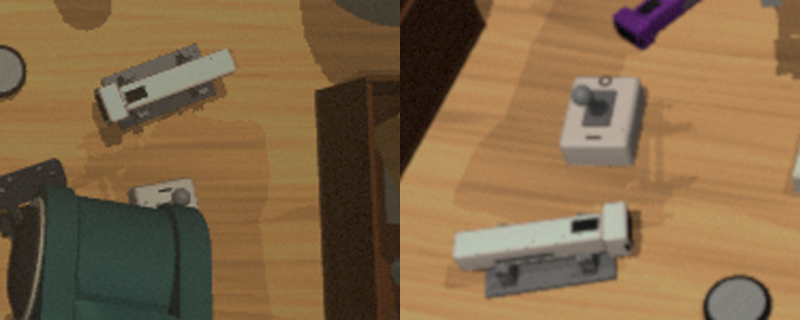

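Everything is in place: the scanner is seated on both saddles with its window the right way, the toggle is on, and the arm is clear.

Run:
```python
from rig import robot
print(robot.sign_off())
```

```text
the job is handed in; nothing more can be done
None
```

I handed the job in at about 29 s of the 64 s: toggle on, label about 0.01 rad from the pointer, scanner held about 8 cm from the label for over two seconds and laid back in its cradle; sign-off returned no verdict.

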